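# Wind a spring lubricator and set its feed lever

## Task

Recharge the spring lubricator on the bench: wind its wing key clockwise by repeated partial turns, letting go and taking it afresh between them, until the gauge pointer stands between the two ribs across the gauge bar, never going on past the second rib. Only after that, swing the feed lever round until its arm lies over the long mark on the dial, and let go. Leave the tin, the tape roll and the spanner beside the lubricator where they are.

Things in the scene. Friction and masses are not known exactly. Their poses are not given: they have to be found in the camera images.
- lubricator: Fixed lubricator: dark steel plate 200 x 320 x 12 mm; origin at its underside; x away from the robot at yaw 0, y left. At y +85 mm a grey canister (94 mm wide, top 76 mm above the bench) with the wing key; at y -105 mm a grey quadrant dial (108 mm radius, top 62 mm) with the feed lever; at x -76 mm, y +85 mm the gauge bar (30 x 110 mm, along y, top 38 mm). Only the key stands above 122 mm.
- wing_key (a joint): Winding angle, rad: 0 run down, grows clockwise seen from above, hard stop 5.0. The pointer is between the ribs from 3.5 to 4.3 (middle 3.9); more is overwound. Starts between 0 and 0.8. A spring and a brake resist: winding takes about 0.2 Nm at first, 0.31 Nm when full. The brake holds the key wherever it is let go, so it can be taken again.
- key_grip (a point): Middle of the wing key: on its upright axis, half-way up the wing, 112 mm above the bench. The wing is a flat upright steel butterfly, 84 mm long along this point's x, 10 mm thick along its y, from 94 to 130 mm above the bench, on a 16 mm stem (24 mm collar up to 90 mm). The axes turn with the key; z is up.
- gauge_pointer (a point): Top of the gauge pointer, a thin dark steel slider 22 mm wide (x) and 3 mm thick (y) on top of the gauge bar, 44 mm above the bench. The key drives it: it travels 16 mm per radian of winding along the lubricator's -y (to the right at yaw 0). Do not push it.
- gauge_full (a point): Middle of the full band on the gauge bar, half-way between the two dark raised ribs, which are 12.8 mm apart along the lubricator's y; fixed. The first rib the pointer passes is at 3.5 rad of winding, the second at 4.3.
- feed_lever (a joint): Angle of the feed lever, rad: 0 = arm along the lubricator's +x, over the first short mark; grows clockwise seen from above; range -0.05 to 2.1. Dark radial marks on the dial are at 0, 0.4, 0.8, 1.2, 1.6 and 2.0; the one at 1.2 is the long mark. Starts between 0 and 0.6. It stays where it is left and takes about 0.08 Nm to turn.
- lever_grip (a point): Middle of the feed lever's grip: an upright black round handle 20 mm in diameter, standing on the arm 70 mm from the lever's pivot. This point is 100 mm above the bench, the handle reaches from 74 to 122 mm, the arm below it is 15 mm wide with its top at 74 mm, its hub 30 mm across with its top at 76 mm. The point's x axis points outward along the arm, z is up.
- dial_centre (a point): Pivot of the feed lever: the centre of the quadrant dial, at its top face, 62 mm above the bench; fixed.
- long_mark (a point): Point on the long mark, 90 mm from dial_centre; the mark is a dark radial line from 74 to 104 mm from the centre (the other marks are 10 mm long). Fixed.
- tin_centre (a point): Bystander: centre of a round grease tin, 68 mm diameter, 69 mm high, loose, standing to the left of the lubricator.
- tape_centre (a point): Bystander: centre of a roll of black insulating tape, 62 mm across, 19 mm high, loose, lying behind the lubricator (its far side).
- spanner_centre (a point): Bystander: centre of a steel spanner 230 x 51 x 8 mm lying to the right of the lubricator, loose; its length is along its y axis.

How it is judged:
On the way, in this order (a step that is already met when the one before it is completed fails the run):
1. the key is wound part of the way (between 1.0 and 3.4 rad) and let go there, to be taken again (value of joint wing_key between 1 and 3.4 rad and contact force between the fingers and anything else below 0.5 N), for 0.1 s.
2. the key is wound until the gauge pointer stands between the two ribs (3.5 to 4.3 rad) (value of joint wing_key between 3.5 and 4.3 rad), for 0.2 s.
3. then the feed lever is set to the long mark (1.2 rad, give or take 0.11) (value of joint feed_lever between 1.09 and 1.31 rad), for 0.2 s.
At the end, for the whole second after the job is handed in: The key rests wound between 3.5 and 4.3 rad (pointer between the ribs), the feed lever rests within 0.11 rad of the long mark (1.2 rad), both let go and still, and the tin, tape roll and spanner are each within 30 mm of where they started (all of step 2 and all of step 3 and velocity of joint wing_key between -0.05 and 0.05 rad/s and velocity of joint feed_lever between -0.05 and 0.05 rad/s and distance of each of tin_centre, tape_centre, spanner_centre from where it was at the start of the episode below 0.03 m); the robot touches nothing.
It fails at once if the key is wound well past the second rib (over 4.4 rad) (value of joint wing_key above 4.4 rad).
It fails at once if the tin is pushed more than 30 mm (distance of tin_centre from where it was at the start of the episode above 0.03 m).
It fails at once if the tape roll is pushed more than 30 mm (distance of tape_centre from where it was at the start of the episode above 0.03 m).
It fails at once if the spanner is pushed more than 30 mm (distance of spanner_centre from where it was at the start of the episode above 0.03 m).
It also fails if it takes over 61 s, if anything falls off the work surface, if the arm or the gripper's body presses on something with over 40 N, if the wrist force passes 120 N, or if a joint passes its speed limit or range.

## Robot

A 6-joint arm with a two-finger parallel gripper is mounted at the origin on a cart in front of the work surface, level with it; the furniture and walls round the work are solid. World frame = base frame: x ahead of the robot, y to its left, z up, the work surface at z = 0. Lengths are in m, angles in rad, forces in N, time in s.
With the tool pointing down it reaches from about 0.325 to 0.9 m from the base axis. Payload 3.5 kg.
Tool frame: the origin (TCP) lies at the very end of the fingers, on their centre line; the grasp point (between the pads) lies 19 mm behind it (r.grip_depth is the distance from the TCP to the grasp point, in m); z points along the fingers, y is the line along which they close (so a half turn about z gives the same grasp; the last joint's range is limited). The gripper opens to 85 mm and grips with 20 to 120 N. Pads are 22 mm wide; open, the fingers measure 114 mm over their backs; the gripper's body (76 mm by 85 mm) begins 54 mm behind the grasp point. The pads swing forward as they close: fully open they stand 13 mm farther back than shut.
Start: joints at [1.081, 0.276, -0.026, 1.268, 0, 1.467], TCP at [0.236, 0.579, 0.207] pointing down, gripper open.
Joint ranges: [-3.12, 3.12], [-0.85, 1.88], [-1.08, 1.24], [-1.95, 2.15], [-1.57, 1.53], [-3.14, 3.14]. Speed limits (rad/s): [2.57, 2.57, 3.14, 3.14, 3.14, 3.14].

## Interface

Orientations are given as a unit quaternion [w, x, y, z].
In Python, from rig import r gives the robot as it stands.
- The arm moves only by the tool play_rows, never from a script. Its argument "targets" is a list of rows, each a list of 7 numbers: the turn, a rotation vector about the tool's x, y, z in degrees, then the shift along the tool's x, y, z in mm, then the finger opening in mm, from 0 to 85.4. In form: [[wx, wy, wz, dx, dy, dz, fingers], ...]. A call has 1 to 20 rows; each row is the pose to reach, as a shift and turn from the pose commanded when the call began, along the tool's axes at that moment; what a row does not reach only later rows make up. A row lasts 1/10 s, in which the tool goes at most 50 mm and 8.59 degrees, less where a joint would pass 70% of its speed; a pose out of reach is approached as far as the arm can. A call with a gripper value outside its range is refused whole. The fingers move at their own pace and stop on an object; "newtons" is the grip in N (left out, the last holds). Time passes only in rows, so rows that repeat a pose let the fingers close. It gives the time, the measured TCP pose, the force, the opening and the grip force at its end, in the units of the state.
- r.read_state(): the state, without advancing time (a new reading comes with each control period).
- r.read_camera(name): name is "scene" or "top" or "wrist"; returns (picture, depth): 420x560x3 uint8, red, green, blue; 420x560 float32, m along the optical axis (not along the pixel's ray), 0 where there is no reading.
- r.camera_info(name): a dict with "fovy" (degrees; the focal length in pixels is half the picture's height over the tangent of half this angle, whatever the lens; pixels are square), "cx", "cy" (the principal point, pixels), "camera_from_world" (4x4, takes a point from world to camera coordinates). Camera axes: x right, y down, z forward; pixel columns grow to the right and rows downward; lengths in m; the calibration is good to about 2 mm. The wrist camera is an equidistant fisheye: a pixel r from the principal point sees the ray r / f radians off the axis. A picture is of the moment at which its call begins: read the wrist's pose just before it. camera_info takes no time and is no camera call; for the wrist camera it gives the pose at the moment of the call.
- r.close_job(): hands the job in; it is judged then, once.
The state is a dict: "clock": time; "qpos": joint angles; "dq": joint speeds; "joint_efforts": joint torques, N m; "position": TCP position; "tool_rot": TCP orientation; "wrist_force": force on the tool from outside, world axes, zero at the start; "moment": the same for the moment, N m; "finger_gap": finger opening in m; "finger_force": force on a finger pad.
Only numpy, scipy, OpenCV 4.12 (cv2) and the standard library are available. Lean on these libraries where they do the work, as an engineer would, in place of code of your own. Each camera call takes 0.05 s, during which the arm holds its last target. There are 200 camera calls.

## Working session

There is one attempt and no reset: what is moved stays moved. The work goes in short steps, Python scripts to look and compute and a tool call to move; the robot and the scene stay as the last step left them, time stands still between calls to the robot, and variables do not carry over. Pictures are saved under pics/ and viewed, at most 10 in all, crops included, and the job is handed in when it is done.

Besides the shell and the picture viewer there is one more tool, called as name(argument=value, ...) on one line, values as JSON. play_rows: Moves the arm, as the interface text tells. Its arguments: {"type":"object","properties":{"targets":{"type":"array","items":{"type":"array","items":{"type":"number"}}},"newtons":{"type":"number"}},"required":["targets"]}

```bash
mkdir -p pics; ls; cat > h.py <<'E'
import numpy as np, cv2
from rig import r
def shot(n,f):
    i=r.camera_info(n); p,d=r.read_camera(n); cv2.imwrite(f'pics/{f}.png',p[:,:,::-1]); np.savez(f'pics/{f}.npz',p=p,d=d,T=i['camera_from_world'],fov=i['fovy'],c=[i['cx'],i['cy']]); return p,d,i
def ray(f,u,v):
    z=np.load(f'pics/{f}.npz'); F=210/np.tan(np.radians(z['fov']/2)); T=np.linalg.inv(z['T'])
    a=np.array([(u-z['c'][0])/F,(v-z['c'][1])/F]); 
    if f[0]=='w':
        t=np.hypot(*a); k=np.array([*(a/t*np.sin(t)),np.cos(t)])
    else: k=np.array([*a,1])
    return T[:3,3],T[:3,:3]@k
def atz(f,u,v,h):
    o,k=ray(f,u,v); return o+k*(h-o[2])/k[2]
def dep(f,u,v):
    z=np.load(f'pics/{f}.npz'); o,k=ray(f,u,v); 
    kc=z['T'][:3,:3]@k; return o+k*(z['d'][v,u]/kc[2])
def st():
    s=r.read_state(); 
    for k in s: print(k,np.round(s[k],4).tolist())
E
python3 - <<'E'
from h import *
for n in ['scene','top','wrist']:
    p,d,i=shot(n,n[0]+'0'); print(n,i['fovy'],i['cx'],i['cy'],np.round(i['camera_from_world'],3).tolist())
a=cv2.imread('pics/t0.png');cv2.imwrite('pics/t0v.png',cv2.resize(a,(800,600),interpolation=cv2.INTER_CUBIC))
st()
E
```

```text
pics
scene 46.91176557893217 279.4334921791963 215.66954434949295 [[0.638, -0.77, -0.021, -0.282], [-0.538, -0.426, -0.727, 0.399], [0.55, 0.475, -0.686, 1.101], [0.0, 0.0, 0.0, 1.0]]
top 44.20593141658996 286.4006317303422 207.83974000484363 [[0.017, -1.0, -0.006, 0.051], [-0.983, -0.016, -0.184, 0.558], [0.183, 0.009, -0.983, 1.216], [0.0, 0.0, 0.0, 1.0]]
wrist 65.70646984690485 279.86343472401455 208.001956719948 [[0.377, 0.926, -0.002, -0.624], [0.88, -0.358, 0.312, -0.042], [0.288, -0.119, -0.95, 0.379], [0.0, 0.0, 0.0, 1.0]]
clock 0.15
qpos [1.0806, 0.277, -0.0276, 1.268, -0.0, 1.4674]
dq [-0.0014, -0.0025, 0.0043, 0.0007, -0.0026, 0.0006]
joint_efforts [0.0007, -44.6057, 29.5639, 0.0105, -0.0001, 0.0]
position [0.2355, 0.5782, 0.2057]
tool_rot [-0.0003, 0.1922, 0.9814, -0.0008]
wrist_force [-0.0593, 0.4164, 0.366]
moment [-0.0601, 0.0191, -0.0183]
finger_force 0.0
finger_gap 0.0855
```

View pics/t0v.png

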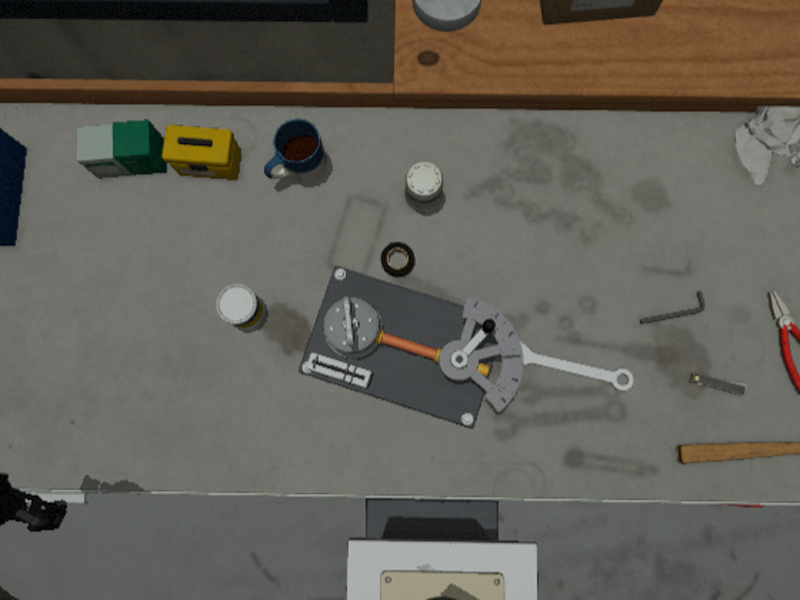

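View pics/s0.png

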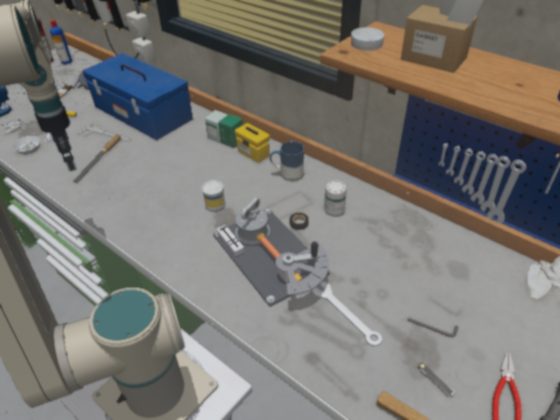

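The top view (800 px) shows the lubricator, with the key near (349,323), the lever hub at (459,359), the handle at (489,326) and the gauge at (337,370). The tin is at (238,305), the tape at (398,259), and the spanner runs from about (525,355) to (624,379). I'll enlarge this area.

```bash
python3 - <<'E'
from h import *
a=cv2.imread('pics/t0.png')[180:305,205:371];cv2.imwrite('pics/t0c.png',cv2.resize(a,None,fx=4.8,fy=4.8,interpolation=cv2.INTER_CUBIC))
a=cv2.imread('pics/s0.png')[180:310,200:373];cv2.imwrite('pics/s0c.png',cv2.resize(a,None,fx=4.6,fy=4.6,interpolation=cv2.INTER_CUBIC))
E
```

```text
(no output)
```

View pics/t0c.png

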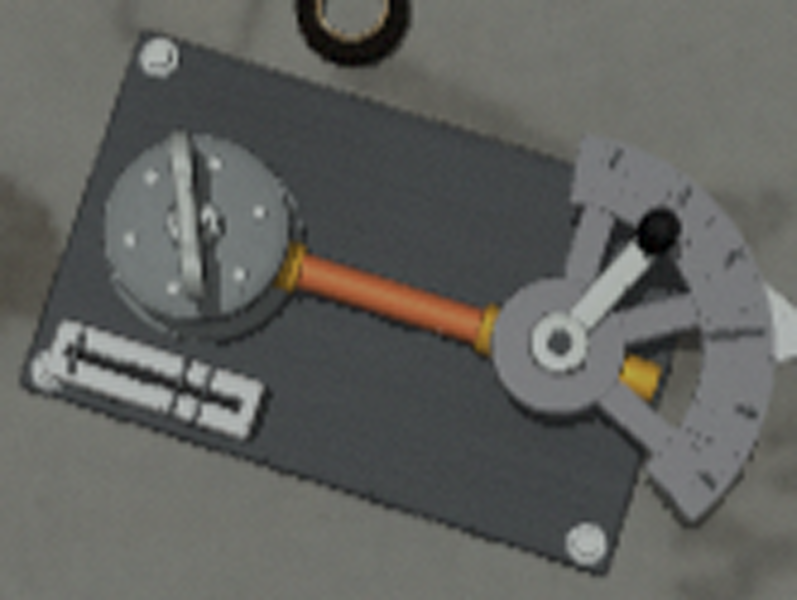

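View pics/s0c.png

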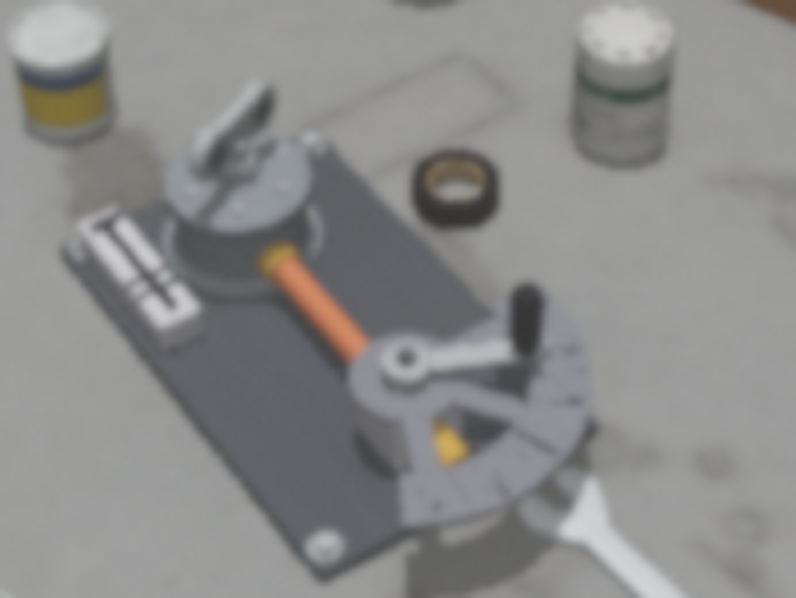

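```bash
cat > m.py <<'E'
from h import *
def T(u,v): return 't0',205+u/4.8,180+v/4.8
def S(u,v): return 's0',200+u/4.6,180+v/4.6
def tri(a,b):
    o,k=ray(*a);p,q=ray(*b);A=np.c_[k,-q];t=np.linalg.lstsq(A,p-o,rcond=None)[0]
    x,y=o+k*t[0],p+q*t[1];return np.round((x+y)/2,4),round(np.linalg.norm(x-y),4)
E
python3 - <<'E'
from m import *
print('hub',tri(T(559,342),S(405,360)))
print('handle',tri(T(660,226),S(528,292)))
print('wing far',tri(T(181,135),S(263,88)),'near',tri(T(192,290),S(206,160)))
W=[atz(*T(*p),.13)[:2] for p in [(181,135),(192,290)]];print('wing@.13',np.round(W,4),np.round(np.mean(W,0),4),np.degrees(np.arctan2(*(W[0]-W[1])[::-1])))
h=atz(*T(559,342),.076)[:2];g=atz(*T(660,228),.122)[:2];L=atz(*T(735,332),.062)[:2]
print('hub',h,'grip',g,'long',L,np.linalg.norm(g-h),np.linalg.norm(L-h),'ang lev',np.degrees(np.arctan2(*(g-h)[::-1])),'long',np.degrees(np.arctan2(*(L-h)[::-1])))
C=np.array([atz(*T(*p),.012)[:2] for p in [(140,32),(25,388),(608,575)]]);print('corners',C, np.degrees(np.arctan2(*(C[0]-C[1])[::-1])),np.degrees(np.arctan2(*(C[1]-C[2])[::-1]))-90)
y=np.arctan2(*(C[0]-C[1])[::-1])
c=(C[0]+C[2])/2
for n,v in dict(key=(0,.085),dial=(0,-.105),gauge=(-.076,.085)).items():
    print(n,c+np.array([[np.cos(y),-np.sin(y)],[np.sin(y),np.cos(y)]])@v)
can=atz(*T(199,227),.076);print('can',can)
for n,p in dict(ptr=(76,350),rib1=(200,372),rib2=(186,407),full=(192,390)).items(): print(n,atz(*T(*p),.04))
print('tape',atz(*T(352,5),.019),'tin',atz('t0',238*.7,305*.7,.069))
E
```

```text
hub (array([ 0.449 , -0.0252,  0.0758]), np.float64(0.0002))
handle (array([ 0.5018, -0.0714,  0.1193]), np.float64(0.0021))
wing far (array([0.5408, 0.1612, 0.1197]), np.float64(0.0021)) near (array([0.4696, 0.1507, 0.1156]), np.float64(0.0072))
wing@.13 [[0.5397 0.1595]
 [0.4652 0.1518]] [0.5025 0.1557] 5.861509339273057
hub [ 0.44894232 -0.02514126] grip [ 0.49964543 -0.07041135] long [ 0.45681916 -0.11366998] 0.0679719519784573 0.0888784568416841 ang lev -41.7599613138217 long -84.91549698180356
corners [[ 0.61683482  0.19438506]
 [ 0.42706752  0.24719568]
 [ 0.33691339 -0.05449381]] -15.551430981116413 -16.637768739517313
key [0.49966288 0.15183379]
dial [ 0.44872326 -0.03121034]
gauge [0.42644523 0.17220964]
can [0.50329809 0.15416041 0.076     ]
ptr [0.44450221 0.21779048 0.04      ]
rib1 [0.4343897  0.15445831 0.04      ]
rib2 [0.41659912 0.16098398 0.04      ]
full [0.42522218 0.15822354 0.04      ]
tape [0.63165047 0.08182173 0.019     ] tin [0.53484554 0.34887569 0.069     ]
```

```bash
cat >> h.py <<'E'
from scipy.spatial.transform import Rotation as R
def to(x,y,z,yaw):
    "row that brings TCP to x,y,z, tool straight down, tool y axis at yaw deg"
    s=r.read_state(); q=s['tool_rot']; A=R.from_quat([q[1],q[2],q[3],q[0]])
    a=np.radians(yaw); Y=np.array([np.cos(a),np.sin(a),0]); Z=np.array([0,0,-1.]); B=R.from_matrix(np.c_[np.cross(Y,Z),Y,Z])
    print('row',np.round(np.degrees((A.inv()*B).as_rotvec()),2),np.round(1000*A.inv().apply(np.array([x,y,z])-s['position']),1))
def me():
    s=r.read_state(); q=s['tool_rot']; A=R.from_quat([q[1],q[2],q[3],q[0]]); Y=A.apply([0,1,0])
    print(round(s['clock'],2),'tcp',np.round(s['position'],4),'yaw',round(np.degrees(np.arctan2(Y[1],Y[0])),2),'q6',round(s['qpos'][5],3),'F',np.round(s['wrist_force'],1),'M',np.round(s['moment'],2),'gap',round(s['finger_gap'],4),'ff',round(s['finger_force'],1))
E
python3 -c "
from h import *
to(.502,.156,.21,97)"
```

```text
row [ -0.1   -0.03 -29.16] [-406.1 -290.5   -3.9]
```

play_rows(targets=[[0, 0, -29, -406, -290, -4, 85], [0, 0, -29, -406, -290, -4, 85], [0, 0, -29, -406, -290, -4, 85], [0, 0, -29, -406, -290, -4, 85], [0, 0, -29, -406, -290, -4, 85], [0, 0, -29, -406, -290, -4, 85], [0, 0, -29, -406, -290, -4, 85], [0, 0, -29, -406, -290, -4, 85], [0, 0, -29, -406, -290, -4, 85], [0, 0, -29, -406, -290, -4, 85], [0, 0, -29, -406, -290, -4, 85], [0, 0, -29, -406, -290, -4, 85], [0, 0, -29, -406, -290, -4, 85], [0, 0, -29, -406, -290, -4, 85]], newtons=80)

```text
clock: 1.55
position: [0.5014, 0.1583, 0.2104]
tool_rot: [-0.0, -0.061, 0.998, 0.0]
wrist_force: [0.1, 0.2, -0.8]
finger_gap: 0.0851
finger_force: 0.0
```

```bash
python3 - <<'E'
from h import *
me(); p,d,i=shot('wrist','w1'); me()
cv2.imwrite('pics/w1v.png',cv2.resize(p[:,:,::-1],(800,600),interpolation=cv2.INTER_CUBIC))
E
```

```text
1.55 tcp [0.5014 0.1583 0.2104] yaw 96.96 q6 0.061 F [ 0.1  0.2 -0.8] M [ 0.   -0.   -0.06] gap 0.0851 ff 0.0
1.6 tcp [0.5015 0.1584 0.2105] yaw 96.97 q6 0.061 F [ 0.3 -0.3  0.2] M [0.08 0.02 0.04] gap 0.0853 ff 0.0
```

View pics/w1v.png

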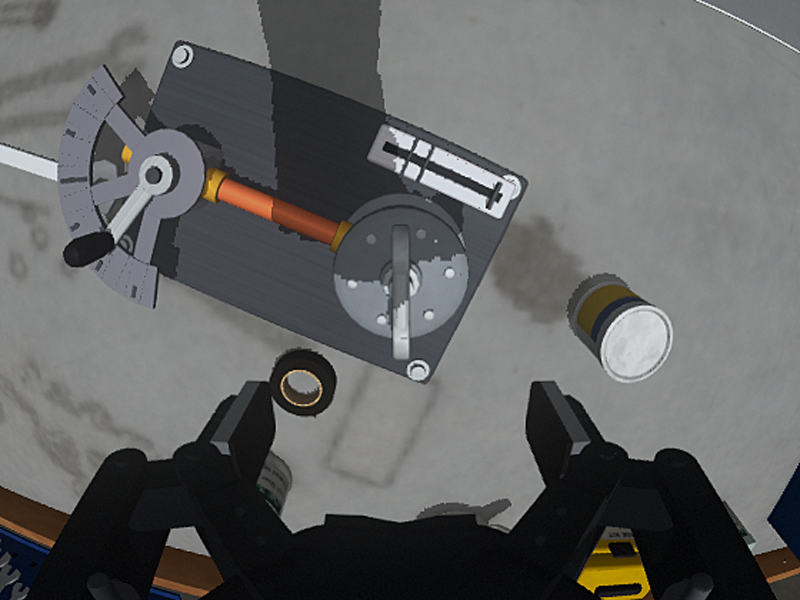

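The wrist view (800 px) shows the wing key end on, from (400,227) to (401,358), centred between the fingers. The pointer is at (495,194), the ribs at (405,145) and (424,155), and the hub at (155,175).

```bash
python3 - <<'E'
from m import *
W=lambda u,v:('w1',u*.7,v*.7)
a=atz(*W(400,227),.13);b=atz(*W(401.5,358),.13);print(a,b,(a+b)/2,np.degrees(np.arctan2(*(a-b)[1::-1])),np.linalg.norm(a-b))
print('tri',tri(T(181,135),W(401.5,358)),tri(T(192,290),W(400,227)))
h=atz(*W(155,175),.076);print('hub',h,tri(T(559,342),W(155,175)))
print('handle top',atz(*W(76,256),.122),tri(T(660,226),W(76,256)),'handle base/arm',atz(*W(105,241),.074))
print('can',atz(*W(401,268),.076))
for z in(.04,):
  P=atz(*W(495,194),.042);r1=atz(*W(424,157),z);r2=atz(*W(404,146),z);y=np.radians(-16);u=np.array([np.sin(y),-np.cos(y),0])
  print(P,r1,r2,'ptr->r1,r2 mm',(r1-P)@u*1e3,(r2-P)@u*1e3)
to(.502,.156,.097,97)
E
python3 - <<'E'
import cv2
a=cv2.imread('pics/w1.png')[75:155,250:375];cv2.imwrite('pics/w1c.png',cv2.resize(a,None,fx=6,fy=6,interpolation=cv2.INTER_CUBIC))
E
```

```text
[0.46422823 0.15333865 0.13      ] [0.54083069 0.16358925 0.13      ] [0.50252946 0.15846395 0.13      ] -172.37821300489574 0.07728526161888188
tri (array([0.5397, 0.1614, 0.1316]), np.float64(0.0042)) (array([0.4679, 0.1538, 0.108 ]), np.float64(0.0))
hub [ 0.45218293 -0.02189151  0.076     ] (array([ 0.4512, -0.0256,  0.0693]), np.float64(0.0032))
handle top [ 0.50365094 -0.06123988  0.122     ] (array([ 0.5048, -0.0711,  0.1104]), np.float64(0.005)) handle base/arm [ 0.50424805 -0.06914484  0.074     ]
can [0.50069784 0.15850136 0.076     ]
[0.44539304 0.22076282 0.042     ] [0.42611328 0.16602353 0.04      ] [0.42001553 0.15086422 0.04      ] ptr->r1,r2 mm 57.933008840109764 74.18583458394355
row [ 0.01 -0.03 -0.03] [ -0.3  -2.5 113.5]
```

View pics/w1c.png

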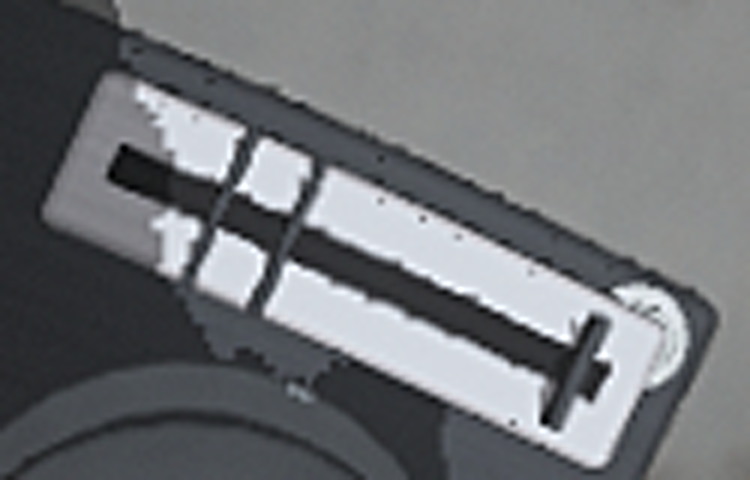

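play_rows(targets=[[0, 0, 0, 0, -1.5, 40, 85], [0, 0, 0, 0, -1.5, 75, 85], [0, 0, 0, 0, -1.5, 100, 85], [0, 0, 0, 0, -1.5, 113, 85], [0, 0, 0, 0, -1.5, 113, 85], [0, 0, 0, 0, -1.5, 113, 30], [0, 0, 0, 0, -1.5, 113, 30], [0, 0, 0, 0, -1.5, 113, 20], [0, 0, 0, 0, -1.5, 113, 0], [0, 0, 0, 0, -1.5, 113, 0], [0, 0, 0, 0, -1.5, 113, 0], [0, 0, 0, 0, -1.5, 113, 0]], newtons=40)

```text
clock: 2.8
position: [0.5029, 0.1588, 0.0986]
tool_rot: [0.001, -0.06, 0.998, 0.004]
wrist_force: [-2.0, 7.7, 2.7]
finger_gap: 0.008
finger_force: 39.6
```

```bash
python3 -c "
from h import *
me()"
```

```text
2.8 tcp [0.5029 0.1588 0.0986] yaw 96.93 q6 0.058 F [-2.   7.7  2.7] M [1.67 0.28 0.08] gap 0.008 ff 39.6
```

play_rows(targets=[[0, 0, 0, -1.4, 1.8, 0, 0], [0, 0, 0, -1.4, 1.8, 0, 0], [0, 0, 4, -1.4, 1.8, 0, 0], [0, 0, 8, -1.4, 1.8, 0, 0], [0, 0, 12, -1.4, 1.8, 0, 0], [0, 0, 16, -1.4, 1.8, 0, 0], [0, 0, 20, -1.4, 1.8, 0, 0], [0, 0, 24, -1.4, 1.8, 0, 0], [0, 0, 28, -1.4, 1.8, 0, 0], [0, 0, 32, -1.4, 1.8, 0, 0], [0, 0, 36, -1.4, 1.8, 0, 0], [0, 0, 40, -1.4, 1.8, 0, 0], [0, 0, 44, -1.4, 1.8, 0, 0], [0, 0, 48, -1.4, 1.8, 0, 0], [0, 0, 50, -1.4, 1.8, 0, 0], [0, 0, 50, -1.4, 1.8, 0, 0]], newtons=60)

```text
clock: 4.4
position: [0.5036, 0.1613, 0.0987]
tool_rot: [-0.002, 0.367, 0.93, 0.004]
wrist_force: [-3.3, 9.1, 4.0]
finger_gap: 0.0071
finger_force: 60.3
```

```bash
python3 -c "
from h import *
me()"
```

```text
4.4 tcp [0.5036 0.1613 0.0987] yaw 46.95 q6 0.934 F [-3.3  9.1  4. ] M [1.91 0.53 0.15] gap 0.0071 ff 60.3
```

play_rows(targets=[[0, 0, 0, 0, 0, 0, 40], [0, 0, 0, 0, 0, 0, 40], [0, 0, 0, 0, 0, 0, 40], [0, 0, 0, 0, 0, 0, 40]])

```text
clock: 4.8
position: [0.5037, 0.1572, 0.0976]
tool_rot: [0.0, 0.368, 0.93, -0.0]
wrist_force: [-0.2, 0.6, 1.0]
finger_gap: 0.0398
finger_force: 0.0
```

```bash
python3 - <<'E'
from h import *
me(); p,d,i=shot('wrist','w2'); me()
cv2.imwrite('pics/w2v.png',cv2.resize(p[:,:,::-1],(800,600),interpolation=cv2.INTER_CUBIC))
E
```

```text
4.8 tcp [0.5037 0.1572 0.0976] yaw 46.81 q6 0.934 F [-0.2  0.6  1. ] M [-0.01 -0.    0.02] gap 0.0398 ff 0.0
4.85 tcp [0.5037 0.1573 0.0976] yaw 46.82 q6 0.934 F [-0.2 -0.3 -0.4] M [-0.01  0.01 -0.  ] gap 0.0401 ff 0.0
```

View pics/w2v.png

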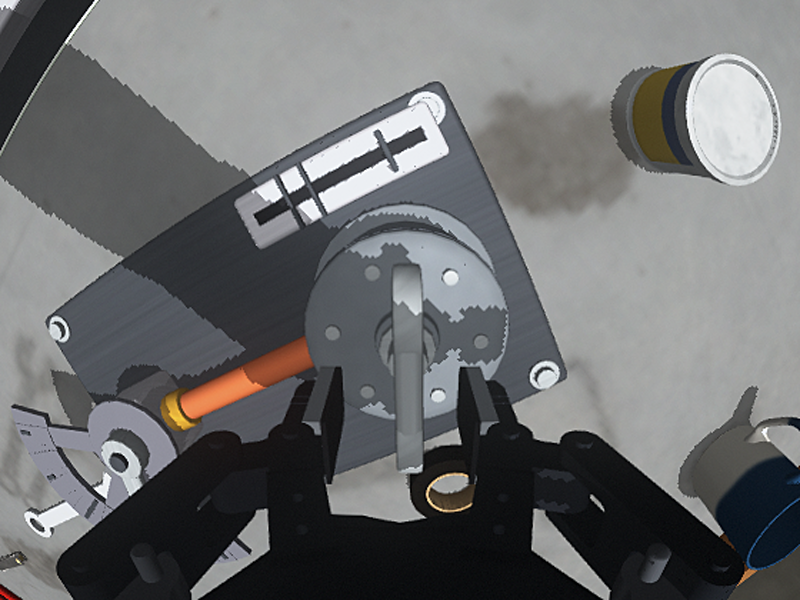

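The fingers straddle the wing, which runs from (407,265) to (410,470) and sits about 8 px right of the finger midline at x=400. The pointer has moved to (385,150), and the first rib is at (310,188).

```bash
python3 - <<'E'
from m import *
W=lambda u,v:('w2',u*.7,v*.7)
a=atz(*W(407,265),.13);b=atz(*W(410,470),.13);print(a,b,(a+b)/2,np.degrees(np.arctan2(*(a-b)[1::-1])),np.linalg.norm(a-b))
print('can',atz(*W(407,326),.076))
P=atz(*W(385,150),.04);r1=atz(*W(311,188),.038);r2=atz(*W(292,199),.038);y=np.radians(-16);u=np.array([np.sin(y),-np.cos(y),0])
k=12.8/((r2-r1)@u);print('to r1 mm',(r1-P)@u*1e3,'scaled',(r1-P)@u*k)
h=atz(*W(120,457),.076);print('hub',h)
to(.5055,.159,.097,46.8)
E
```

```text
[0.47281234 0.19000556 0.13      ] [0.52971163 0.13878172 0.13      ] [0.50126199 0.16439364 0.13      ] 138.00473293275454 0.07655985381761145
can [0.50342061 0.16262896 0.076     ]
to r1 mm 40.58348299893233 scaled 46.84162951384187
hub [ 0.4510112  -0.01919928  0.076     ]
row [-0.02  0.01  0.02] [-0.1  2.5  0.6]
```

play_rows(targets=[[0, 0, 0, 0, 2.8, 0, 40], [0, 0, 0, 0, 2.8, 0, 20], [0, 0, 0, 0, 2.8, 0, 0], [0, 0, 0, 0, 2.8, 0, 0], [0, 0, 0, 0, 2.8, 0, 0], [0, 0, 0, 0, 2.8, 0, 0]], newtons=50)

```text
clock: 5.45
position: [0.5057, 0.1595, 0.0978]
tool_rot: [0.0, 0.368, 0.93, -0.0]
wrist_force: [-0.3, -0.0, 2.4]
finger_gap: 0.0079
finger_force: 50.1
```

```bash
python3 -c "
from h import *
me()"
```

```text
5.45 tcp [0.5057 0.1595 0.0978] yaw 46.85 q6 0.937 F [-0.3 -0.   2.4] M [-0.25  0.13  0.22] gap 0.0079 ff 50.1
```

play_rows(targets=[[0, 0, 4, 0, 0, 0, 0], [0, 0, 8, 0, 0, 0, 0], [0, 0, 12, 0, 0, 0, 0], [0, 0, 16, 0, 0, 0, 0], [0, 0, 20, 0, 0, 0, 0], [0, 0, 24, 0, 0, 0, 0], [0, 0, 28, 0, 0, 0, 0], [0, 0, 32, 0, 0, 0, 0], [0, 0, 36, 0, 0, 0, 0], [0, 0, 40, 0, 0, 0, 0], [0, 0, 44, 0, 0, 0, 0], [0, 0, 48, 0, 0, 0, 0], [0, 0, 52, 0, 0, 0, 0], [0, 0, 56, 0, 0, 0, 0], [0, 0, 60, 0, 0, 0, 0], [0, 0, 60, 0, 0, 0, 0]])

```text
clock: 7.05
position: [0.506, 0.1596, 0.0978]
tool_rot: [0.0, 0.783, 0.621, 0.0]
wrist_force: [0.3, 0.7, 0.6]
finger_gap: 0.0078
finger_force: 50.0
```

```bash
python3 -c "
from h import *
me()"
```

```text
7.05 tcp [0.506  0.1596 0.0978] yaw -13.16 q6 1.984 F [0.3 0.7 0.6] M [-0.11 -0.06  0.09] gap 0.0078 ff 50.0
```

play_rows(targets=[[0, 0, 0, 0, 0, 0, 60], [0, 0, 0, 0, 0, 0, 60], [0, 0, 0, 0, 0, 0, 60], [0, 0, 0, 0, 0, -25, 60], [0, 0, 0, 0, 0, -50, 60], [0, 0, -8, 0, 0, -50, 60], [0, 0, -16, 0, 0, -50, 60], [0, 0, -24, 0, 0, -50, 60], [0, 0, -32, 0, 0, -50, 60], [0, 0, -40, 0, 0, -50, 60], [0, 0, -48, 0, 0, -50, 60], [0, 0, -56, 0, 0, -50, 60], [0, 0, -64, 0, 0, -50, 60], [0, 0, -72, 0, 0, -50, 60], [0, 0, -80, 0, 0, -50, 60], [0, 0, -88, 0, 0, -50, 60], [0, 0, -90, 0, 0, -50, 60], [0, 0, -90, 0, 0, -50, 60]])

```text
clock: 8.85
position: [0.5056, 0.1596, 0.1475]
tool_rot: [-0.0, 0.115, 0.993, 0.0]
wrist_force: [-0.5, 0.1, -0.3]
finger_gap: 0.0603
finger_force: 0.0
```

play_rows(targets=[[0, 0, -8, 0, 0, 0, 60], [0, 0, -16, 0, 0, 0, 60], [0, 0, -24, 0, 0, 0, 60], [0, 0, -32, 0, 0, 0, 60], [0, 0, -40, 0, 0, 0, 60], [0, 0, -48, 0, 0, 0, 60], [0, 0, -56, 0, 0, 0, 60], [0, 0, -64, 0, 0, 0, 60], [0, 0, -72, 0, 0, 0, 60], [0, 0, -80, 0, 0, 0, 60], [0, 0, -88, 0, 0, 0, 60], [0, 0, -90, 0, 0, 0, 60], [0, 0, -90, 0, 0, 0, 60]])

```text
clock: 10.15
position: [0.5056, 0.1596, 0.1476]
tool_rot: [-0.0, -0.621, 0.784, 0.0]
wrist_force: [-0.8, -0.5, 0.3]
finger_gap: 0.0602
finger_force: 0.0
```

```bash
python3 - <<'E'
from h import *
me(); to(.506,.1594,.0978,166.84);p,d,i=shot('wrist','w3'); 
cv2.imwrite('pics/w3v.png',cv2.resize(p[:,:,::-1],(800,600),interpolation=cv2.INTER_CUBIC))
E
```

```text
10.15 tcp [0.5056 0.1596 0.1476] yaw 166.79 q6 -1.156 F [-0.8 -0.5  0.3] M [-0.05 -0.05 -0.07] gap 0.0602 ff 0.0
row [ 0.01  0.   -0.05] [ 0.1 -0.5 49.8]
```

View pics/w3v.png

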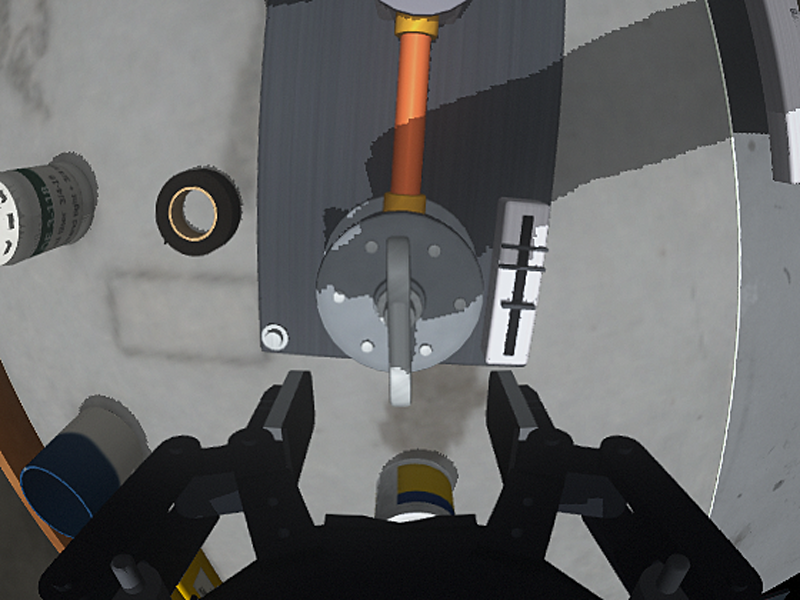

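The wing is centred between the fingers. The pointer is at (518,304) and the ribs at (523,267) and (524,247), so the key stands at about 2.05 rad and needs about 104° more.

play_rows(targets=[[0, 0, 0, 0, 0, 20, 60], [0, 0, 0, 0, 0, 40, 60], [0, 0, 0, 0, 0, 50, 60], [0, 0, 0, 0, 0, 50, 30], [0, 0, 0, 0, 0, 50, 15], [0, 0, 0, 0, 0, 50, 0], [0, 0, 0, 0, 0, 50, 0], [0, 0, 0, 0, 0, 50, 0], [0, 0, 0, 0, 0, 50, 0], [0, 0, 0, 0, 0, 50, 0]])

```text
clock: 11.2
position: [0.5062, 0.1599, 0.0989]
tool_rot: [0.001, -0.622, 0.783, -0.0]
wrist_force: [-2.8, 0.3, 6.7]
finger_gap: 0.0075
finger_force: 49.7
```

```bash
python3 -c "
from h import *
me()"
```

```text
11.2 tcp [0.5062 0.1599 0.0989] yaw 166.86 q6 -1.157 F [-2.8  0.3  6.7] M [0.09 0.51 0.11] gap 0.0075 ff 49.7
```

Forces are small, so I'll wind 60° and then the rest.

play_rows(targets=[[0, 0, 4, 0, 0, 0, 0], [0, 0, 8, 0, 0, 0, 0], [0, 0, 12, 0, 0, 0, 0], [0, 0, 16, 0, 0, 0, 0], [0, 0, 20, 0, 0, 0, 0], [0, 0, 24, 0, 0, 0, 0], [0, 0, 28, 0, 0, 0, 0], [0, 0, 32, 0, 0, 0, 0], [0, 0, 36, 0, 0, 0, 0], [0, 0, 40, 0, 0, 0, 0], [0, 0, 44, 0, 0, 0, 0], [0, 0, 48, 0, 0, 0, 0], [0, 0, 52, 0, 0, 0, 0], [0, 0, 56, 0, 0, 0, 0], [0, 0, 60, 0, 0, 0, 0], [0, 0, 60, 0, 0, 0, 0]])

```text
clock: 12.8
position: [0.5067, 0.1594, 0.0989]
tool_rot: [0.001, -0.146, 0.989, -0.0]
wrist_force: [-0.9, -1.8, 5.0]
finger_gap: 0.0079
finger_force: 49.7
```

```bash
python3 -c "
from h import *
me()"
```

```text
12.8 tcp [0.5067 0.1594 0.0989] yaw 106.8 q6 -0.11 F [-0.9 -1.8  5. ] M [-0.23  0.27  0.16] gap 0.0079 ff 49.7
```

play_rows(targets=[[0, 0, 4, 0, 0, 0, 0], [0, 0, 8, 0, 0, 0, 0], [0, 0, 12, 0, 0, 0, 0], [0, 0, 16, 0, 0, 0, 0], [0, 0, 20, 0, 0, 0, 0], [0, 0, 24, 0, 0, 0, 0], [0, 0, 28, 0, 0, 0, 0], [0, 0, 32, 0, 0, 0, 0], [0, 0, 36, 0, 0, 0, 0], [0, 0, 39, 0, 0, 0, 0], [0, 0, 42, 0, 0, 0, 0], [0, 0, 44, 0, 0, 0, 0], [0, 0, 44, 0, 0, 0, 0], [0, 0, 44, 0, 0, 0, 40], [0, 0, 44, 0, 0, 0, 60], [0, 0, 44, 0, 0, 0, 60], [0, 0, 44, 0, 0, -25, 60], [0, 0, 44, 0, 0, -60, 60], [0, 0, 44, 0, 0, -60, 60]])

```text
clock: 14.7
position: [0.5095, 0.1604, 0.1623]
tool_rot: [0.004, 0.235, 0.972, 0.002]
wrist_force: [1.7, 0.3, 0.9]
finger_gap: 0.0601
finger_force: 0.0
```

```bash
python3 - <<'E'
from h import *
me(); p,d,i=shot('wrist','w4'); 
cv2.imwrite('pics/w4v.png',cv2.resize(p[:,:,::-1],(800,600),interpolation=cv2.INTER_CUBIC))
E
```

```text
14.7 tcp [0.5095 0.1604 0.1623] yaw 62.84 q6 0.658 F [1.7 0.3 0.9] M [-0.   -0.03 -0.02] gap 0.0601 ff 0.0
```

View pics/w4v.png

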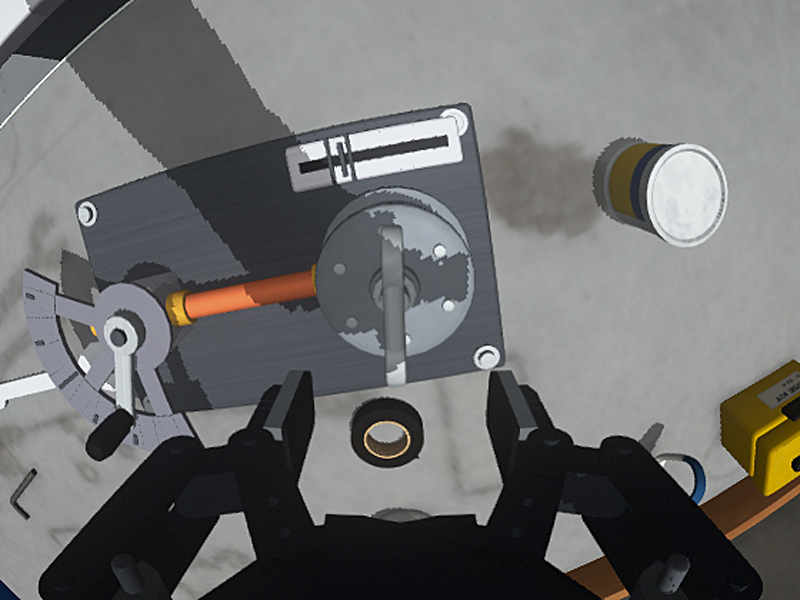

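The pointer at (341,160) stands midway between the ribs at (331,160) and (350,157), so the key is in the band. Next is the lever.

```bash
python3 - <<'E'
from h import *
me(); to(.505,-.0696,.162,48);
W=lambda u,v:('w4',u*.7,v*.7)
h=atz(*W(120,336),.076);g=atz(*W(126,413),.076);print(h,g,np.degrees(np.arctan2(*(g-h)[1::-1])))
E
```

```text
14.75 tcp [0.5081 0.1601 0.1602] yaw 62.84 q6 0.658 F [ 0.2 -0.7 -0. ] M [ 0.04  0.03 -0.  ] gap 0.0604 ff 0.0
row [ 0.25  0.24 14.84] [-102.1 -205.8   -2.1]
[ 0.45226085 -0.02150992  0.076     ] [ 0.50186355 -0.06101358  0.076     ] -38.53386581448362
```

play_rows(targets=[[0, 0, 5, -20, -40, 0, 60], [0, 0, 10, -40, -80, 0, 60], [0, 0, 15, -60, -120, 0, 60], [0, 0, 15, -80, -160, 0, 60], [0, 0, 15, -100, -200, 0, 60], [0, 0, 15, -102, -206, 0, 60], [0, 0, 15, -102, -206, 0, 60], [0, 0, 15, -102, -206, 0, 60], [0, 0, 15, -102, -206, 0, 60]])

```text
clock: 15.65
position: [0.502, -0.0688, 0.1571]
tool_rot: [-0.001, 0.359, 0.933, 0.0]
wrist_force: [-0.4, 0.2, 0.2]
finger_gap: 0.0601
finger_force: 0.0
```

```bash
python3 - <<'E'
from h import *
me(); to(.505,-.0696,.081,48);p,d,i=shot('wrist','w5'); 
cv2.imwrite('pics/w5v.png',cv2.resize(p[:,:,::-1],(800,600),interpolation=cv2.INTER_CUBIC))
E
```

```text
15.65 tcp [ 0.502  -0.0688  0.1571] yaw 47.95 q6 0.47 F [-0.4  0.2  0.2] M [ 0.01 -0.04  0.01] gap 0.0601 ff 0.0
row [-0.01 -0.07 -0.05] [-2.9  1.4 76.1]
```

View pics/w5v.png

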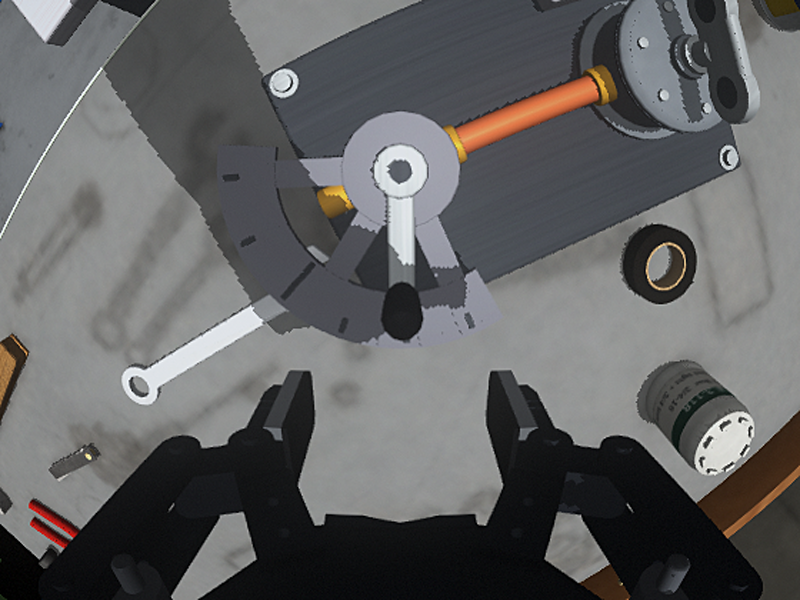

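The arm is aligned with the tool: the hub is at (400,172), the handle at (403,310) and the long mark at (300,283), about 42–43° clockwise from the arm. I'll lower and grip the handle.

play_rows(targets=[[0, 0, 0, -2.5, 0.7, 25, 60], [0, 0, 0, -2.5, 0.7, 50, 60], [0, 0, 0, -2.5, 0.7, 68, 60], [0, 0, 0, -2.5, 0.7, 75, 60], [0, 0, 0, -2.5, 0.7, 75, 60], [0, 0, 0, -2.5, 0.7, 75, 30], [0, 0, 0, -2.5, 0.7, 75, 15], [0, 0, 0, -2.5, 0.7, 75, 0], [0, 0, 0, -2.5, 0.7, 75, 0], [0, 0, 0, -2.5, 0.7, 75, 0]], newtons=20)

```text
clock: 16.7
position: [0.5058, -0.0716, 0.0838]
tool_rot: [0.001, 0.36, 0.933, 0.0]
wrist_force: [-0.1, 1.7, 5.5]
finger_gap: 0.019
finger_force: 19.7
```

```bash
python3 - <<'E'
from h import *
me()
s=r.read_state();q=s['tool_rot'];A=R.from_quat([q[1],q[2],q[3],q[0]])
H=np.array([.453,-.0228]);p=s['position'][:2];print(np.linalg.norm(p-H),np.degrees(np.arctan2(*(p-H)[::-1])))
# arc rows, about a pivot 70 mm along tool +x
for a in range(4,48,4): t=np.radians(a);print(a,np.round([70*(1-np.cos(t)),-70*np.sin(t)],1))
t=np.radians(43);print(43,70*(1-np.cos(t)),-70*np.sin(t))
E
```

```text
16.7 tcp [ 0.5058 -0.0716  0.0838] yaw 47.83 q6 0.468 F [-0.1  1.7  5.5] M [ 0.2   0.02 -0.02] gap 0.019 ff 19.7
0.07194726553265975 -42.73640278232233
4 [ 0.2 -4.9]
8 [ 0.7 -9.7]
12 [  1.5 -14.6]
16 [  2.7 -19.3]
20 [  4.2 -23.9]
24 [  6.1 -28.5]
28 [  8.2 -32.9]
32 [ 10.6 -37.1]
36 [ 13.4 -41.1]
40 [ 16.4 -45. ]
44 [ 19.6 -48.6]
43 18.80524088665807 -47.73988520437489
```

play_rows(targets=[[0, 0, 4, 0.2, -4.9, 0, 0], [0, 0, 8, 0.7, -9.7, 0, 0], [0, 0, 12, 1.5, -14.6, 0, 0], [0, 0, 16, 2.7, -19.3, 0, 0], [0, 0, 20, 4.2, -23.9, 0, 0], [0, 0, 24, 6.1, -28.5, 0, 0], [0, 0, 28, 8.2, -32.9, 0, 0], [0, 0, 32, 10.6, -37.1, 0, 0], [0, 0, 36, 13.4, -41.1, 0, 0], [0, 0, 40, 16.4, -45, 0, 0], [0, 0, 43, 18.8, -47.7, 0, 0], [0, 0, 43, 18.8, -47.7, 0, 0], [0, 0, 43, 18.8, -47.7, 0, 0], [0, 0, 43, 18.8, -47.7, 0, 0]])

```text
clock: 18.1
position: [0.4591, -0.0958, 0.0838]
tool_rot: [0.002, 0.677, 0.736, -0.001]
wrist_force: [-1.5, -3.6, 6.3]
finger_gap: 0.0191
finger_force: 19.9
```

```bash
python3 - <<'E'
from h import *
me()
s=r.read_state()
H=np.array([.453,-.0228]);p=s['position'][:2];print(np.linalg.norm(p-H),np.degrees(np.arctan2(*(p-H)[::-1])))
E
```

```text
18.1 tcp [ 0.4591 -0.0958  0.0838] yaw 4.81 q6 1.145 F [-1.5 -3.6  6.3] M [-0.6   0.43  0.06] gap 0.0191 ff 19.9
0.07329823758375902 -85.23068532626355
```

play_rows(targets=[[0, 0, 0, 0, 0, 0, 30], [0, 0, 0, 0, 0, 0, 60], [0, 0, 0, 0, 0, 0, 60], [0, 0, 0, 0, 0, -25, 60], [0, 0, 0, 0, 0, -60, 60], [0, 0, 0, 0, 0, -100, 60], [0, 0, 0, 0, 0, -130, 60], [0, 0, 0, 0, 0, -130, 60], [0, 0, 0, 0, 0, -130, 60], [0, 0, 0, 0, 0, -130, 60]])

```text
clock: 19.1
position: [0.4576, -0.0937, 0.2111]
tool_rot: [-0.001, 0.677, 0.736, -0.001]
wrist_force: [0.1, 0.0, -0.4]
finger_gap: 0.0601
finger_force: 0.0
```

```bash
python3 - <<'E'
from h import *
me(); p,d,i=shot('wrist','w6'); g=cv2.cvtColor(p,cv2.COLOR_RGB2GRAY)
def px(P):
    q=i['camera_from_world']@np.array([*P,1]);F=210/np.tan(np.radians(i['fovy']/2));rr=np.hypot(q[0],q[1]);t=np.arctan2(rr,q[2]);return i['cx']+F*t*q[0]/rr,i['cy']+F*t*q[1]/rr
# unwarp arm-top plane (z=.075) around hub into polar: brightness against angle, white arm r 22..52 mm
H=np.array([.4525,-.0219])
def prof(z,r0,r1,angs,H):
    out=[]
    for a in angs:
        v=[g[int(round(y)),int(round(x))] for rr in np.linspace(r0,r1,15) for x,y in [px([H[0]+rr*np.cos(np.radians(a)),H[1]+rr*np.sin(np.radians(a)),z])]]
        out.append(np.mean(v))
    return np.array(out)
A=np.arange(-125,-9,2)
arm=prof(.074,.024,.05,A,H);mk=prof(.062,.082,.102,A,H)
for a,b,c in zip(A,arm,mk): print(a,int(b),int(c),end=' | ')
print(px([*H,.076]))
E
```

```text
19.1 tcp [ 0.4576 -0.0937  0.2111] yaw 4.84 q6 1.146 F [ 0.1  0.  -0.4] M [-0.02  0.02  0.  ] gap 0.0601 ff 0.0
-125 139 78 | -123 140 70 | -121 120 84 | -119 107 70 | -117 123 70 | -115 136 70 | -113 148 70 | -111 154 70 | -109 155 59 | -107 157 69 | -105 147 70 | -103 139 70 | -101 129 70 | -99 110 71 | -97 104 71 | -95 128 71 | -93 168 72 | -91 198 49 | -89 198 45 | -87 200 36 | -85 199 35 | -83 207 42 | -81 209 44 | -79 206 48 | -77 202 54 | -75 170 74 | -73 156 72 | -71 143 75 | -69 137 80 | -67 141 88 | -65 126 83 | -63 105 73 | -61 98 95 | -59 97 135 | -57 96 134 | -55 98 135 | -53 96 135 | -51 97 125 | -49 98 135 | -47 96 135 | -45 96 136 | -43 97 136 | -41 98 113 | -39 98 129 | -37 95 128 | -35 92 137 | -33 87 137 | -31 96 136 | -29 98 137 | -27 128 137 | -25 143 137 | -23 143 135 | -21 144 138 | -19 144 131 | -17 144 109 | -15 143 138 | -13 144 137 | -11 145 138 | (np.float64(279.920001647588), np.float64(113.19435041579904))
```

```bash
python3 -c "
from h import *
print(r.close_job())"
```

```text
the job is handed in; nothing more can be done
None
```

I wound the key in three partial turns, letting go in between, until the gauge pointer stood midway between the ribs. I then swung the feed lever to about 1.18 rad, within 0.03 of the long mark, let go, and handed the job in at about 19 s; the hand-in returned no verdict, and I never saw the arm touch the tin, tape roll or spanner.

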